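# Stack an ointment tin on the warmer and switch it on

## Robot

A 6-joint arm with a two-finger parallel gripper is mounted at the origin on the work surface. World frame = base frame: x ahead of the robot, y to its left, z up, the work surface at z = 0. Lengths are in m, angles in rad, forces in N, time in s.
With the tool pointing down it reaches from about 0.425 to 0.925 m from the base axis. Payload 12.5 kg.
Tool frame: the origin (TCP) lies at the centre of the arm's flange, where the gripper is bolted on; the fingertips stand r.finger_overhang ahead of it and the grasp point (between the pads) lies 155 mm ahead of it (r.finger_overhang is the distance from the TCP to the fingertips, in m); z points along the fingers, y is the direction in which the jaws open and shut (so a half turn about z gives the same grasp; the last joint's range is limited). The gripper opens to 85 mm and grips with 20 to 120 N. Pads are 22 mm wide; open, the fingers measure 114 mm over their backs; the gripper's body (76 mm by 85 mm) begins 54 mm behind the grasp point. The pads swing forward as they close: fully open they stand 13 mm farther back than shut.
Start: joints at [1.059, 0.491, 1.559, -0, 1.092, -0.106], TCP at [0.247, 0.574, 0.405] pointing down, gripper open.
Joint ranges: [-3.1, 3.1], [-0.84, 2.19], [0.05, 2.79], [-1.13, 4.28], [0.06, 2.93], [-2.69, 2.69]. Speed limits (rad/s): [2.22, 2.22, 2.79, 3.14, 3.14, 3.14].

## Interface

Orientations are given as a 3x3 rotation matrix whose columns are the frame's x, y, z axes.
In Python, from plant import r gives the robot as it stands. Calls block until the motion is done:
- r.reach(position, orientation): joint-space move of the TCP to a pose.
- r.move_l(position, rot=None, v=0.15): straight line of the TCP; rot=None keeps the orientation; v is the mean speed in m/s.
- r.move_joints(angles): joint-space move.
- r.let_go() and r.close(squeeze=None): open the fingers fully, or close them until they stop; squeeze is the grip in N (None keeps the last).
- r.dwell(seconds).
- r.ik(position, orientation): joint angles nearest the present ones, or None.
- r.get_obs(): the state.
- r.capture(name): name is "scene" or "top"; returns the picture (480x640x3 uint8, red, green, blue); there is no depth.
- r.calibration(name): a dict with "fx", "fy", "cx", "cy" (pixels), "k1" (the pictures are not rectified: a ray, as slopes to the right and down, at radius r is drawn at 1 + k1 r^2 times it, then the intrinsics apply), "pose" (4x4, takes a point from camera to world coordinates). Camera axes: x right, y up, looking along -z (the intrinsics and any distortion apply to the point x, -y, -z); pixel columns grow to the right and rows downward; lengths in m; the calibration is good to about 2 mm. A picture is of the moment at which its call begins. calibration takes no time and is no camera call.
A pose or a line that the arm cannot do raises r.Unreachable and nothing moves.
- r.job_done(): hands the job in, once; it reports no verdict.
The state is a dict: "t": time; "qpos": joint angles; "joint_vel": joint speeds; "joint_efforts": joint torques, N m; "tcp_pos": TCP position; "ee_rot": TCP orientation; "wrist_force": force on the tool from outside, world axes, zero at the start; "torque": the same for the moment, N m; "finger_gap": finger opening in m.
Only numpy, scipy, OpenCV 4.12 (cv2) and the standard library are available. Lean on these libraries where they do the work, as an engineer would, in place of code of your own. Each camera call takes 0.05 s, during which the arm holds its last target. There are 200 camera calls.

## Task

The flat ointment tins are to be warmed together: set the green-lidded tin down, centred and flat, on top of the white-lidded tin that stands on the round warming plate, without dropping it. Then turn the red handle of the yellow-faced power isolator a quarter turn clockwise (seen from above) so that it clicks from off (white mark) to on (green mark). Leave the black-handled isolator off, keep the white tin on the middle of the plate, and do not disturb the red marker, the jar or the mint hand remote.

Things in the scene. Friction and masses are not known exactly. Their poses are not given: they have to be found in the camera images.
- green_tin: loose flat round tin, aluminium with a green lid, 66 mm diameter, 25 mm high (lid: the top 10 mm; lower part 64 mm diameter), about 0.15 kg, standing flat on the table; origin at the centre of its underside, z up
- white_tin: loose tin of the same size with a white lid, standing roughly in the middle of the warming plate; origin at the centre of its underside, z up, its top 25 mm above
- plate_centre (a point): centre of the top face of the fixed warming plate: a dark steel disc of 120 mm diameter, 40 mm above the table, on a blue round base of 148 mm diameter
- warmer_switch_axis (a point): point on the vertical turning axis of the yellow-faced isolator, at mid-height of its handle, 97 mm above the table. The isolator is a fixed grey box 100 x 96 mm, its yellow face 66 mm above the table, turned up to 25 degrees. Axes are the box's: off mark (white) towards -x, on mark (green) towards +y
- warmer_switch_handle_tip (a point): point on the centreline of that isolator's red handle, 75 mm from the turning axis, 97 mm above the table. The handle is a bar 18 mm wide, 28 mm high (83 to 111 mm above the table), from 12 mm behind the axis to 88 mm in front; 40 mm round hub, top at 108 mm. Pushed sideways near the tip it takes about 6 N to half way, then snaps on by itself
- warmer_switch_handle (a joint): angle of the red handle, rad: 0 off detent (points to the box's -x), grows clockwise seen from above, 1.57 on detent and stop (points to the box's +y); it snaps into the nearer detent, half way is 0.79
- other_switch_handle (a joint): angle of the black handle on the white-faced isolator, otherwise the same isolator: 0 off, 1.57 on; must stay off
- other_switch_axis (a point): the same axis point of the white-faced isolator with the black handle (97 mm above the table)
- marker: bystander: thick red marker pen lying flat, 140 mm long, 28 mm thick; origin under its middle, x along it
- jar: bystander: white jar with a blue cap, 64 mm diameter, 85 mm high, upright; origin at the centre of its underside
- remote: bystander: mint-green hand remote lying flat, 135 x 68 x 26 mm; origin at the centre of its underside, x along it
Not all that is in view belongs to the job. Leave any blue or purple look-alike of the white_tin alone.

How it is judged:
By the outcome, as a careful person would: the job done as asked, in the order asked, and still so for the second after the job is handed in, with the robot touching nothing.
It also fails if it takes over 45 s, if anything falls off the work surface, if the arm or the gripper's body presses on something with over 40 N, if the wrist force passes 120 N, or if a joint passes its speed limit or range.

## Working session

There is one attempt and no reset: what is moved stays moved. The work goes in short steps, each a Python script; the robot and the scene stay as the last script left them, time stands still between calls to the robot, and variables do not carry over. Pictures are saved under pics/ and viewed, on a budget of 10 in all, crops included, one or two more only if the job needs it, and the job is handed in when it is done.

```bash
mkdir -p pics; ls; python3 - <<'E'
from plant import r
import cv2,numpy as np
for n in("scene","top"):
    im=r.capture(n); cv2.imwrite(f"pics/{n}0.png",im[:,:,::-1]); c=r.calibration(n)
    print(n,{k:(np.round(v,3).tolist() if k=="pose" else v) for k,v in c.items()})
print(r.finger_overhang,r.get_obs()["t"],r.get_obs()["ee_rot"],r.get_obs()["finger_gap"])
E
```

```text
pics
scene {'fx': 535.2596000958459, 'fy': 535.2596000958459, 'cx': 319.9762624024613, 'cy': 241.44987753478634, 'k1': -0.11663375312760003, 'pose': [[-0.062, -0.634, 0.771, 1.519], [0.998, -0.026, 0.059, 0.068], [-0.017, 0.773, 0.634, 0.85], [0.0, 0.0, 0.0, 1.0]]}
top {'fx': 478.0859168599364, 'fy': 478.0859168599364, 'cx': 320.6757248306752, 'cy': 227.80080571738094, 'k1': -0.0010716662410855209, 'pose': [[0.024, 0.974, -0.226, 0.371], [-1.0, 0.024, -0.005, -0.033], [0.001, 0.227, 0.974, 1.14], [0.0, 0.0, 0.0, 1.0]]}
0.1734 0.1 [[-9.18797798e-01  3.94728273e-01 -4.43339612e-04]
 [ 3.94728513e-01  9.18797432e-01 -8.24209300e-04]
 [ 8.20005832e-05 -9.32280476e-04 -9.99999562e-01]] 0.08540459179193585
```

View pics/top0.png

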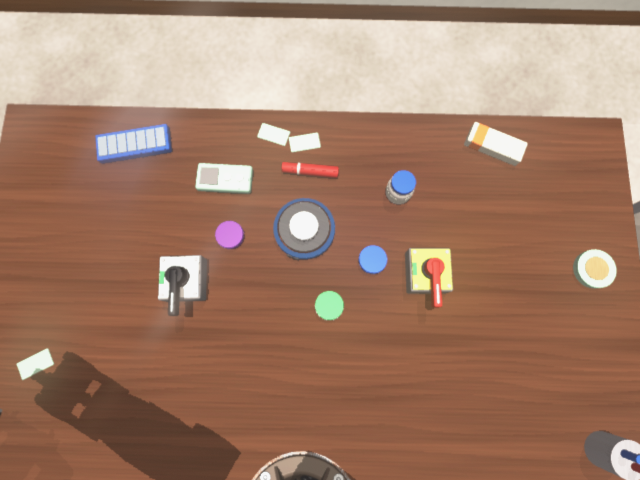

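View pics/scene0.png

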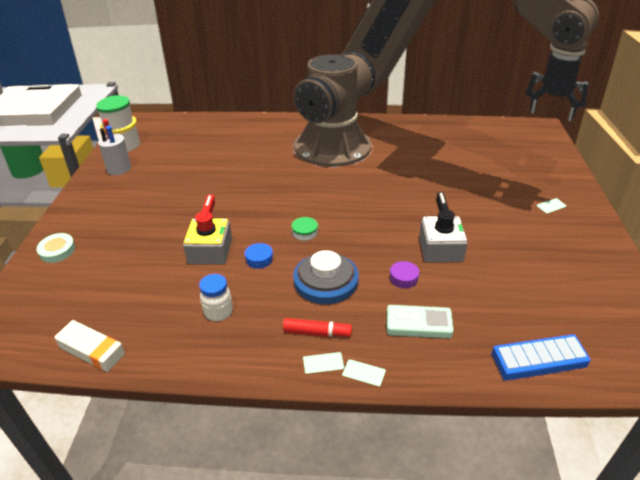

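```bash
cat > h.py <<'E'
from plant import r
import cv2,numpy as np
def ray(n,uv,z):
    """pixels -> world points on the plane at height z"""
    c=r.calibration(n); K=np.array([[c["fx"],0,c["cx"]],[0,c["fy"],c["cy"]],[0,0,1]]); P=np.array(c["pose"])
    s=cv2.undistortPoints(np.float64(uv).reshape(-1,1,2),K,np.array([c["k1"],0,0,0.]))[:,0]
    d=np.c_[s[:,0],-s[:,1],-np.ones(len(s))]@P[:3,:3].T; o=P[:3,3]
    return o+d*((z-o[2])/d[:,2])[:,None]
def blob(im,lo,hi,box,n=0):
    """largest contour with HSV in lo..hi inside box u0,v0,u1,v1"""
    hsv=cv2.cvtColor(im,cv2.COLOR_RGB2HSV); m=cv2.inRange(hsv,lo,hi); k=np.zeros_like(m)
    u0,v0,u1,v1=box; k[v0:v1,u0:u1]=m[v0:v1,u0:u1]
    return max(cv2.findContours(k,cv2.RETR_EXTERNAL,cv2.CHAIN_APPROX_NONE)[0],key=cv2.contourArea)
def circ(n,cnt,z):
    w=ray(n,cnt[:,0],z)[:,:2]; (c,ax,a)=cv2.fitEllipse(np.float32(w*1000)); return np.round(c,1),np.round(ax,1)
E
python3 - <<'E'
from h import *
T=r.capture("top");S=r.capture("scene")
G=((45,90,60),(80,255,255)); W=((0,0,165),(179,60,255)); R=((0,150,60),(6,255,255)); Y=((22,100,80),(33,255,255))
for n,im,g,w in(("top",T,(305,285,355,325),(280,205,330,245)),("scene",S,(280,210,330,250),(300,245,350,273))):
    print(n,"green",circ(n,blob(im,*G,g),.025),"white",circ(n,blob(im,*W,w),.065))
B=blob(T,(105,120,40),(125,255,255),(265,190,345,265)); print("base",circ("top",B,.02))
for n,im,b in(("top",T,(395,235,470,320)),("scene",S,(175,185,240,270))):
    y=cv2.convexHull(blob(im,*Y,b)); w=np.float32(ray(n,y[:,0],.066)[:,:2]*1000); print(n,"yellow",cv2.minAreaRect(w))
    c=blob(im,*R,b); w=np.float32(ray(n,c[:,0],.111)[:,:2]*1000); print(" red rect",cv2.minAreaRect(w), w.min(0),w.max(0))
# brightness-restricted top of handle, plus PCA
a=cv2.resize(T[190:325,210:470],None,fx=3,fy=3,interpolation=cv2.INTER_CUBIC); cv2.imwrite("pics/crop1.png",a[:,:,::-1])
E
```

```text
Traceback (most recent call last):
  File "h.py", line 15, in circ
    w=ray(n,cnt[:,0],z)[:,:2]; (c,ax,a)=cv2.fitEllipse(np.float32(w*1000)); return np.round(c,1),np.round(ax,1)
                                        ~~~~~~~~~~~~~~^^^^^^^^^^^^^^^^^^^^
cv2.error: OpenCV(4.12.0) /io/opencv/modules/imgproc/src/shapedescr.cpp:361: error: (-201:Incorrect size of input array) There should be at least 5 points to fit the ellipse in function 'fitEllipseNoDirect'
```

```bash
cat > m.py <<'E'
from h import *
T=r.capture("top");S=r.capture("scene")
for n,im,p in(("top",T,[(329,305),(304,226),(304,210),(420,260),(437,290),(436,266)]),("scene",S,[(305,226),(325,261),(320,265),(205,205)])):
    print([cv2.cvtColor(im,cv2.COLOR_RGB2HSV)[v,u].tolist() for u,v in p])
G=((45,90,60),(85,255,255)); W=((0,0,140),(179,70,255)); R=((0,150,60),(6,255,255)); Y=((22,100,80),(33,255,255))
def t(*a):
    try: print(a[0],a[1],circ(a[0],blob(*a[2:5]),a[5]))
    except Exception as e: print(a[:2],"fail",str(e)[:50])
for n,im,g,w in(("top",T,(305,285,355,325),(280,205,330,245)),("scene",S,(280,210,330,250),(300,245,350,273))):
    t(n,"green",im,*G,g,.025); t(n,"white",im,*W,w,.065)
t("top","base",T,(105,120,40),(125,255,255),(265,190,345,265),.02)
for n,im,b in(("top",T,(395,235,470,320)),("scene",S,(175,185,240,270))):
    y=cv2.convexHull(blob(im,*Y,b)); w=np.float32(ray(n,y[:,0],.066)[:,:2]*1000); print(n,"yellow",cv2.minAreaRect(w))
    c=blob(im,*R,b); w=np.float32(ray(n,c[:,0],.111)[:,:2]*1000); print(" red rect",cv2.minAreaRect(w), w.min(0),w.max(0))
a=cv2.resize(T[190:325,210:470],None,fx=3,fy=3,interpolation=cv2.INTER_CUBIC); cv2.imwrite("pics/crop1.png",a[:,:,::-1])
E
sed -i 's/def blob(im,lo,hi,box,n=0)/def blob(im,lo,hi,box)/' h.py; python3 m.py
```

```text
[[67, 80, 243], [0, 0, 247], [13, 19, 163], [30, 85, 247], [15, 2, 246], [3, 153, 246]]
[[67, 155, 233], [30, 1, 255], [30, 1, 255], [2, 150, 254]]
('top', 'green') fail blob() missing 1 required positional argument: 'bo
('top', 'white') fail blob() missing 1 required positional argument: 'bo
('scene', 'green') fail blob() missing 1 required positional argument: 'bo
('scene', 'white') fail blob() missing 1 required positional argument: 'bo
('top', 'base') fail blob() missing 1 required positional argument: 'bo
top yellow ((529.5331420898438, -274.3404541015625), (44.07489776611328, 74.46725463867188), 58.227474212646484)
 red rect ((497.380859375, -275.4983825683594), (36.86418533325195, 103.66751861572266), 88.0656967163086) [ 445.6002  -295.25784] [ 549.15015 -258.1172 ]
scene yellow ((534.0409545898438, -280.62823486328125), (97.14095306396484, 92.27653503417969), 2.050344467163086)
 red rect ((519.5138549804688, -280.6575927734375), (146.12950134277344, 42.75563430786133), 9.531755447387695) [ 446.46814 -299.8448 ] [ 590.4374  -249.08981]
```

View pics/crop1.png

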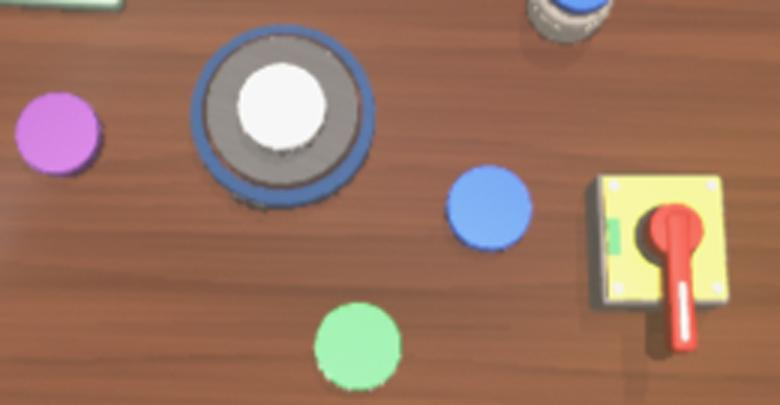

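```bash
sed -i 's/blob(\*a\[2:5\]),a\[5\]/blob(*a[2:6]),a[6]/; s/G=((45,90,60)/G=((45,60,150)/; s/W=((0,0,140)/W=((0,0,225)/; s/Y=((22,100,80)/Y=((22,60,150)/; s/R=((0,150,60)/R=((0,120,130)/' m.py; sed -i 's/(105,120,40)/(100,90,40)/' m.py; cat >> m.py <<'E'
c=blob(T,*R,(395,235,470,320)); w=ray("top",c[:,0],.110)[:,:2]*1000
hull=w; tip=w[w[:,0]<w[:,0].min()+40]; x=np.linspace(455,490,8)
k=np.zeros(T.shape[:2],np.uint8); cv2.drawContours(k,[c],-1,255,-1)
for v in range(276,304,3):
    u=np.nonzero(k[v])[0]; print(v,u.min(),u.max(),ray("top",[(u.mean(),v)],.111)[0].round(4))
E
python3 m.py
```

```text
[[66, 80, 243], [0, 0, 247], [14, 17, 161], [30, 85, 247], [20, 3, 246], [3, 152, 246]]
[[67, 156, 232], [30, 1, 255], [30, 1, 255], [2, 153, 254]]
top green (array([448.5, -50.8]), array([64.3, 64.8]))
top white (array([627.5,  12.6]), array([63.6, 63.7]))
scene green (array([449.9, -52.1]), array([63.6, 64.3]))
scene white (array([628. ,  11.3]), array([65. , 65.8]))
top base (array([631. ,  13.1]), array([142.9, 144.5]))
top yellow ((533.1223754882812, -279.66693115234375), (93.36830139160156, 90.62213897705078), 1.3814897537231445)
 red rect ((496.57379150390625, -275.4623107910156), (36.881813049316406, 105.28316497802734), 88.0656967163086) [ 443.69827 -295.25784] [ 549.15015 -258.1172 ]
scene yellow ((535.595458984375, -280.4918212890625), (100.69632720947266, 92.21135711669922), 1.7422590255737305)
 red rect ((517.4376220703125, -281.7714538574219), (141.78082275390625, 40.892574310302734), 8.797972679138184) [ 446.46814 -299.8448 ] [ 586.70874 -257.48004]
276 432 439 [ 0.5098 -0.2782  0.111 ]
279 432 439 [ 0.5033 -0.278   0.111 ]
282 433 439 [ 0.4969 -0.2789  0.111 ]
285 433 439 [ 0.4904 -0.2771  0.111 ]
288 433 435 [ 0.4839 -0.2742  0.111 ]
291 433 441 [ 0.4776 -0.2796  0.111 ]
294 433 441 [ 0.4712 -0.2794  0.111 ]
297 433 441 [ 0.4648 -0.2792  0.111 ]
300 433 441 [ 0.4584 -0.279   0.111 ]
303 433 441 [ 0.4521 -0.2786  0.111 ]
```

```bash
cat >> h.py <<'E'
D=np.array([[-1,0,0],[0,1,0],[0,0,-1.]])
def proj(n,p):
    c=r.calibration(n); P=np.linalg.inv(np.array(c["pose"])); q=P[:3,:3]@np.array(p)+P[:3,3]
    s=np.array([q[0],-q[1]])/-q[2]; s=s*(1+c["k1"]*(s@s)); return np.array([c["fx"]*s[0]+c["cx"],c["fy"]*s[1]+c["cy"]])
def st():
    o=r.get_obs(); print("t",round(o["t"],2),"tcp",o["tcp_pos"].round(4) if hasattr(o["tcp_pos"],'round') else o["tcp_pos"],"F",np.round(o["wrist_force"],1),"gap",round(o["finger_gap"],4)); return o
E
python3 - <<'E'
from h import *
r.reach([.449,-.0515,.30],D); o=st(); r.move_l([.449,-.0515,.235]); o=st()
S=r.capture("scene"); p=np.array(o["tcp_pos"]); x0,y0=230,130
a=cv2.resize(S[y0:y0+120,x0:x0+160],None,fx=5,fy=5,interpolation=cv2.INTER_CUBIC)
for L,c in((.160,(255,255,0)),(.1734,(0,255,255))):
    for y in(-.0427,.0427):
        u=(proj("scene",p+[.011,y,-L])-[x0,y0]+.5)*5; cv2.drawMarker(a,tuple(int(i) for i in u),c,cv2.MARKER_CROSS,20,1)
cv2.imwrite("pics/hover.png",a[:,:,::-1])
E
```

```text
t 2.77 tcp [ 0.4492 -0.0511  0.3001] F [-0.  -0.   0.3] gap 0.0857
t 3.35 tcp [ 0.4492 -0.0513  0.2352] F [ 0.4 -0.2 -0.5] gap 0.0856
```

View pics/hover.png

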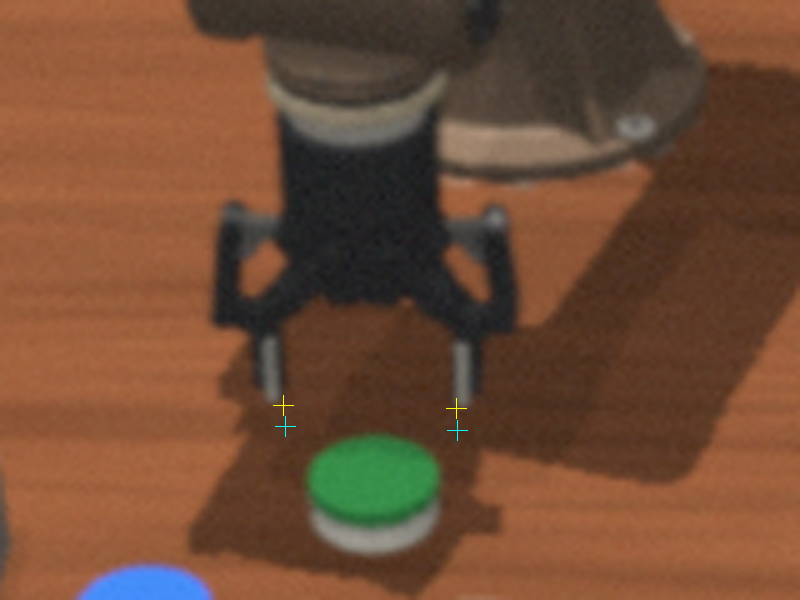

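```bash
python3 - <<'E'
from h import *
r.move_l([.449,-.0515,.171],v=.1); st(); r.close(35); st(); r.dwell(.2); st()
r.move_l([.449,-.0515,.30]); o=st()
T=r.capture("top");S=r.capture("scene")
u=proj("scene",np.array(o["tcp_pos"])-[0,0,.155]).astype(int); x0,y0=u[0]-50,u[1]-45
cv2.imwrite("pics/held.png",cv2.resize(S[y0:y0+80,x0:x0+100],None,fx=6,fy=6,interpolation=cv2.INTER_CUBIC)[:,:,::-1])
E
```

```text
t 4.19 tcp [ 0.4491 -0.0515  0.1714] F [ 0.2 -0.6  0.3] gap 0.0851
t 4.53 tcp [ 0.449  -0.0515  0.1719] F [-1.5  1.3  8.3] gap 0.0645
t 4.73 tcp [ 0.4491 -0.0515  0.1719] F [-0.8  0.4  7.8] gap 0.0646
t 5.74 tcp [ 0.4488 -0.0514  0.2995] F [-0.3 -0.  -2.7] gap 0.0643
```

View pics/held.png

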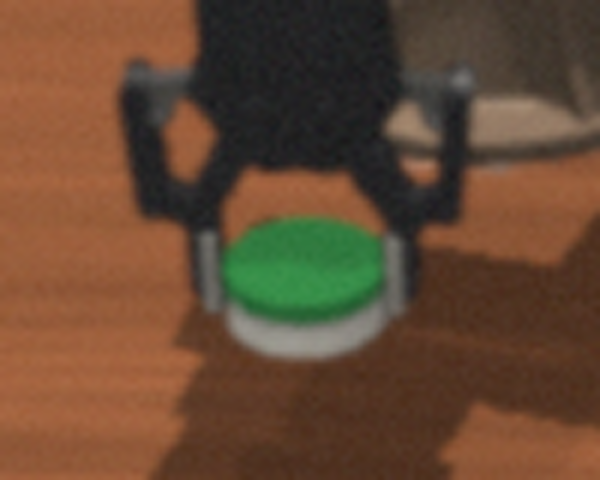

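```bash
cat > g.py <<'E'
from h import *
G=((45,60,60),(85,255,255))
def green(z):
    """held/placed green lid centre, mm, in the scene view, lid top at z"""
    S=r.capture("scene"); u=proj("scene",[*r.get_obs()["tcp_pos"][:2],z]).astype(int)
    return circ("scene",blob(S,*G,(u[0]-35,u[1]-25,u[0]+35,u[1]+25)),z)
E
python3 - <<'E'
from g import *
o=st(); z=o["tcp_pos"][2]-.1465; print(green(z))
r.move_l([.6277,.012,.30],v=.15); r.move_l([.6277,.012,.256],v=.1); r.dwell(.2); o=st(); print(green(o["tcp_pos"][2]-.1465))
E
```

```text
t 5.84 tcp [ 0.4489 -0.0515  0.2992] F [-0.1  0.8 -0.9] gap 0.0646
(array([456.8, -52. ]), array([65.3, 72.1]))
t 8.1 tcp [0.6278 0.012  0.2567] F [ 0.1 -0.5 -0.9] gap 0.0647
(array([633.,  11.]), array([65.9, 72.7]))
```

```bash
python3 - <<'E'
from g import *
x,y=.6273,.0122
r.move_l([x,y,.240],v=.05); f0=st()["wrist_force"][2]
z=.240
while z>.232:
    z-=.001; r.move_l([x,y,z],v=.02); f=r.get_obs()["wrist_force"][2]
    if f-f0>3: break
o=st(); print("contact z",z)
S=r.capture("scene"); cv2.imwrite("pics/place.png",cv2.resize(S[215:305,270:380],None,fx=6,fy=6,interpolation=cv2.INTER_CUBIC)[:,:,::-1])
E
```

```text
t 8.62 tcp [0.6273 0.0122 0.2396] F [ 1.1  0.6 -1.3] gap 0.0648
t 9.62 tcp [0.6273 0.0122 0.237 ] F [-3.5  0.8  9.6] gap 0.0646
contact z 0.236
```

View pics/place.png

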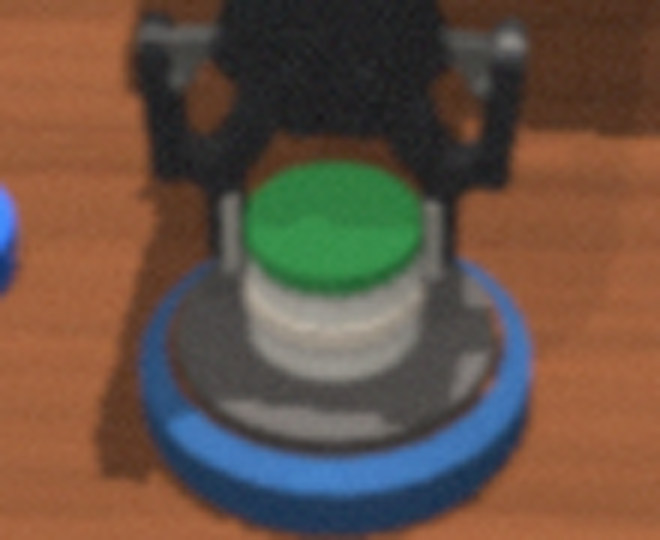

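```bash
python3 - <<'E'
from g import *
r.let_go(); r.dwell(.2); st()
r.move_l([.6273,.0122,.33],v=.15); st()
# clear of the top view, towards the switch
r.move_l([.50,-.10,.36],v=.25); st()
T=r.capture("top");S=r.capture("scene")
for n,im,b in(("top",T,(275,190,335,250)),("scene",S,(290,225,365,280))):
    print(n,circ(n,blob(im,(45,60,150),(85,255,255),b),.09))
a=np.hstack([cv2.resize(x,(390,390),interpolation=cv2.INTER_CUBIC) for x in(S[215:305,280:370],T[180:270,260:350])]); cv2.imwrite("pics/stack.png",a[:,:,::-1])
E
```

```text
t 10.22 tcp [0.6273 0.0122 0.2359] F [ 0.6  0.2 -0.7] gap 0.0854
t 10.99 tcp [0.6271 0.0122 0.3293] F [0.7 1.  0. ] gap 0.086
t 11.83 tcp [ 0.5006 -0.0997  0.3597] F [0.8 1.2 0.4] gap 0.0857
top (array([626.2,  12.6]), array([64.3, 65.4]))
scene (array([627.7,  11.1]), array([64.6, 64.8]))
```

View pics/stack.png

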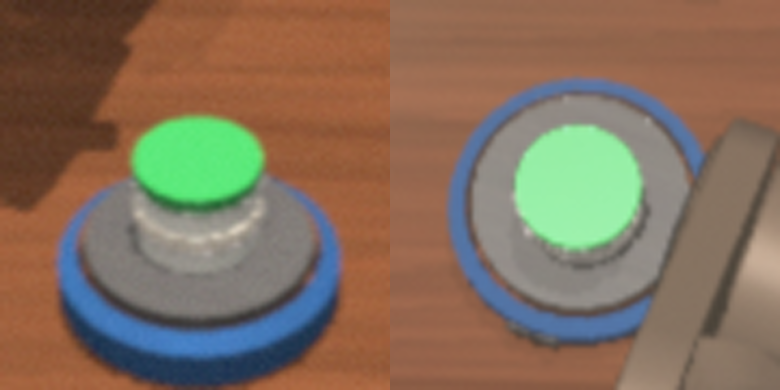

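```bash
cat > sw.py <<'E'
from h import *
A=np.array([.534,-.280]); rho=.072; off=.0235
def pose(deg,z=.262):
    t=np.radians(deg); d=np.array([-np.cos(t),np.sin(t)]); m=np.array([np.sin(t),np.cos(t)])
    return [*(A+rho*d-off*m),z],np.array([[d[0],m[0],0],[d[1],m[1],0],[0,0,-1]])
E
python3 - <<'E'
from sw import *
print([None if (q:=r.ik(*pose(a))) is None else np.round(q,2).tolist() for a in(-10,30,75)])
r.close(30); p,R=pose(-10,.36); r.reach(p,R); st(); r.move_l(pose(-10)[0],v=.12); st()
S=r.capture("scene"); cv2.imwrite("pics/sw.png",cv2.resize(S[150:280,140:290],None,fx=4.5,fy=4.5,interpolation=cv2.INTER_CUBIC)[:,:,::-1])
E
```

```text
[[-0.71, 0.59, 1.85, -0.0, 0.71, -2.46], [-0.65, 0.56, 1.93, -0.0, 0.66, -1.69], [-0.54, 0.56, 1.91, -0.0, 0.67, -0.8]]
t 13.57 tcp [ 0.4673 -0.3149  0.3599] F [0.4 0.6 0.2] gap 0.0003
t 14.54 tcp [ 0.4674 -0.3156  0.2626] F [-0.  -0.2  0.3] gap -0.0002
```

View pics/sw.png

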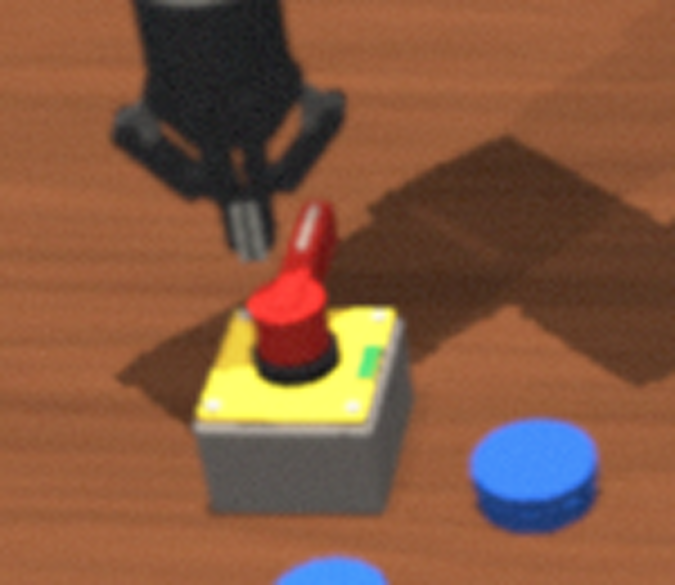

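```bash
python3 - <<'E'
from sw import *
for a in range(0,71,7):
    p,R=pose(a); r.move_l(p,R,v=.05); o=r.get_obs(); print(a,np.round(o["wrist_force"],1),np.round(o["tcp_pos"],3))
r.move_l(pose(55)[0],pose(70)[1],v=.1); r.dwell(.2); p=pose(50)[0]; r.move_l([p[0],p[1],.36],v=.15); st()
r.reach([.45,.15,.42],D); r.dwell(.5); st()
T=r.capture("top");S=r.capture("scene")
for n,im,b in(("top",T,(275,190,335,250)),("scene",S,(290,225,365,280))):
    print(n,circ(n,blob(im,(45,60,150),(85,255,255),b),.09))
cv2.imwrite("pics/end_top.png",cv2.resize(T[120:330,140:470],None,fx=2.4,fy=2.4,interpolation=cv2.INTER_CUBIC)[:,:,::-1])
E
```

```text
0 [-0.2 -5.1  0.6] [ 0.462 -0.304  0.263]
7 [ 0.  -4.5  3.1] [ 0.46  -0.295  0.263]
14 [-0.5 -3.9  3.5] [ 0.459 -0.286  0.262]
21 [-0.  -4.9  3.3] [ 0.459 -0.276  0.262]
28 [-0.8 -3.7  2.2] [ 0.459 -0.267  0.262]
35 [-0.9 -1.9  0.9] [ 0.461 -0.258  0.262]
42 [0.7 0.3 0.2] [ 0.465 -0.249  0.262]
49 [ 0.3 -0.4 -0.8] [ 0.469 -0.241  0.262]
56 [-0.1 -0.3 -0.4] [ 0.474 -0.234  0.262]
63 [-0.4 -0.   0.5] [ 0.48  -0.227  0.262]
70 [-0.5 -0.4 -0. ] [ 0.487 -0.221  0.262]
t 19.7 tcp [ 0.4696 -0.2398  0.3593] F [-0.4  0.   0.5] gap -0.0002
t 21.67 tcp [0.45   0.1499 0.42  ] F [0.  0.1 0.1] gap 0.0001
top (array([626.2,  12.6]), array([64.3, 65.4]))
scene (array([627.7,  11.1]), array([64.5, 64.7]))
```

View pics/end_top.png

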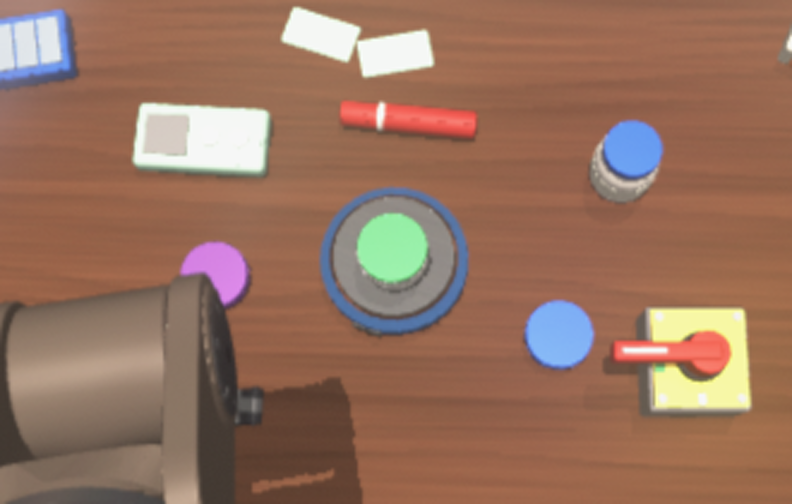

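The red handle points left (+y) at the green mark, with its tip at crop (618,351) and its hub at (706,354). The stack is centred on the plate at crop (392,248), and the bystanders are where they were.

```bash
python3 -c "
from plant import r
r.job_done()"
```

```text
the job is handed in; nothing more can be done
```

I set the green tin on the white tin without dropping it, then pushed the red handle clockwise until it snapped on, and handed the job in at about 22 s.

- **Stack:** The green lid is at (626–628, 11–13) mm in the two views. The white tin was at (628, 11–13) mm before stacking, so they agree to about 1.5 mm. The lid position did not change after the switch was turned.
- **Plate:** The base fit puts the plate centre near (631, 13) mm, so the stack sits about 3–5 mm off the middle. The white tin already stood that far off before I stacked on it.
- **Switch:** The push force was about 5 N and fell to zero near 40°. The last picture shows the red handle pointing at the green mark.
- **Forces:** The largest wrist force I read was about 10 N, during the placing.
- **Bystanders:** The red marker, jar and mint remote look undisturbed.
- **Not checked:** The arm hid the black-handled isolator in the last picture. I did not go near it with the gripper, but I have no final view of it in the off position.

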